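# Check a hand-truck wheel and press home its axle cap

## Task

Check that the hand-truck wheel on the axle stand runs freely by pushing it round by hand through one full turn, either way, while its axle end is still bare. Then pick up the domed steel axle cap, set it over the axle stud and press it straight down until it clicks and sits fully home on the washer. Keep pressing firmly after the click and finish while still holding the cap down; leave the other things on the table alone.

Things in the scene. Friction and masses are not known exactly. Their poses are not given: they have to be found in the camera images.
- wheel (a joint): turn of the wheel about its upright fixed axle, rad, 0 at the start, growing anticlockwise from above; no stops, light friction that soon halts it. The wheel lies flat on a stand: black tyre 230 mm across, bottom 50 mm and top 100 mm above the table; grey rim of inner diameter 184 mm, hub 52 mm across, and between them three windows open right through, 66 mm from hub to rim
- spoke (a point): point on the centre line of one of the wheel's three grey spokes (120 degrees apart), 59 mm from the axle axis, half-way from hub to rim, 98 mm above the table; it turns with the wheel; x points outward along the spoke. Spokes are 22 mm wide and reach from 76 to 100 mm above the table. A finger put down into a window can push a spoke round
- seat (a point): centre of the top of the flat steel washer (42 mm across) round the foot of the axle stud, on the axle axis, 104 mm above the table, z up; the cap's mouth bears here when home. The hub's top lies 5 mm under it. Washer, stud and the stand (base plate 150 mm square, fixed to the table) do not turn
- washer: the same washer; origin on the axle axis at its underside, 4 mm under seat. The steel stud on it is 16 mm across and stands 22 mm above the washer's top; its top 7 mm taper to 7 mm across. Four sprung balls, centred 8 mm above the washer's top, stand out 3.5 mm from the stud's side
- cap_center (a point): centre of the axle cap: a round domed steel cup 38 mm across, 30 mm tall, about 50 g, with closed top, standing mouth down on the table. This point is on its axis, 15 mm above its mouth; z towards the closed top
- cap: the same cap; origin at the centre of its mouth, z towards the closed top. Lip in the mouth: 19 mm opening, 3 mm tall; cavity above 27 mm across, up to 25 mm from the mouth. Over the stud, the lip meets the balls 12 mm above the washer; the push peaks at 5 to 15 N (10 to 11 mm above), fades by 6 mm; over the last 4 mm the balls snap out and pull the cap down (5 to 9 N) onto the rigid washer
- carton_center (a point): centre of a cardboard carton 50 x 90 x 60 mm, not to be disturbed
- jar_center (a point): centre of a closed white jar 56 mm across, 70 mm tall, not to be disturbed
- spacer_center (a point): centre of a flat steel spacer ring, 52 mm across with a 25 mm hole through it, 12 mm tall, not to be disturbed; it is not the cap
Mind the look-alikes: they are no part of the job. Leave any brown or red look-alike of the part that bears wheel alone.

How it is judged:
On the way, in this order (a step that is already met when the one before it is completed fails the run):
1. the wheel has been pushed round through a full turn, either way, with the axle end still bare ((value of joint wheel above 6.1 rad or value of joint wheel below -6.1 rad) and distance between cap and seat above 0.05 m), for 0.1 s.
2. the cap has snapped past the balls and sits home on the washer (z of cap in the frame of seat between -0.004 and 0.0025 m and horizontal distance between cap and seat below 0.004 m and angle between cap's own z axis and vertical below 0.12 rad), for 0.1 s.
At the end, for the whole second after the job is handed in: the cap is upright (within 7 degrees) and home on the stud, its mouth within 2.5 mm of the washer and within 4 mm of the axle axis; the gripper still touches it (over 2 N) and presses it on the washer with more than 2.5 N; the wheel is at rest (all of step 2 and contact force between cap and washer above 2.5 N and contact force between the fingers and cap above 2 N and velocity of joint wheel between -0.3 and 0.3 rad/s); the arm keeps its last pose, push and grip.
It fails at once if the carton is moved by more than 30 mm (distance of carton_center from where it was at the start of the episode above 0.03 m).
It fails at once if the jar is moved by more than 30 mm (distance of jar_center from where it was at the start of the episode above 0.03 m).
It fails at once if the spacer is moved by more than 30 mm (distance of spacer_center from where it was at the start of the episode above 0.03 m).
It also fails if it takes over 72 s, if anything falls off the work surface, if the arm or the gripper's body presses on something with over 40 N, if the wrist force passes 120 N, or if a joint passes its speed limit or range.

## Robot

A 6-joint arm with a two-finger parallel gripper is mounted at the origin on the work surface. World frame = base frame: x ahead of the robot, y to its left, z up, the work surface at z = 0. Lengths are in m, angles in rad, forces in N, time in s.
With the tool pointing down it reaches from about 0.425 to 0.95 m from the base axis. Payload 3.5 kg.
Tool frame: the origin (TCP) lies at the centre of the arm's flange, where the gripper is bolted on; the fingertips stand 173 mm ahead of it and the grasp point (between the pads) lies 155 mm ahead of it (ctrl.tcp_to_grasp is the distance from the TCP to the grasp point, in m); z points along the fingers, x is the direction in which the jaws open and shut, and the axes are right-handed (so a half turn about z gives the same grasp; the last joint's range is limited). The gripper opens to 85 mm and grips with 20 to 120 N. Pads are 22 mm wide; open, the fingers measure 114 mm over their backs; the gripper's body (76 mm by 85 mm) begins 54 mm behind the grasp point. The pads swing forward as they close: fully open they stand 13 mm farther back than shut.
Start: joints at [-1.337, 0.286, 1.577, -0, 1.279, -0.15], TCP at [0.253, -0.626, 0.405] pointing down, gripper open.
Joint ranges: [-2.77, 2.77], [-0.9, 2.22], [0.21, 2.48], [-1.53, 4.67], [0.24, 2.81], [-2.84, 2.84]. Speed limits (rad/s): [2.79, 2.79, 3.14, 3.14, 3.14, 3.14].

## Interface

Orientations are given as a unit quaternion [x, y, z, w].
In Python, from plant import readout, imaging, ctrl, spotter gives the robot as it stands.
- The arm moves only by the tool apply_moves, never from a script. Its argument "steps" is a list of rows, each an object of numbers: "tx", "ty", "tz": the shift along the tool's x, y, z in mm; "wx", "wy", "wz": the turn, a rotation vector about the tool's x, y, z in rad. In form: [{"tx": .., "ty": .., "tz": .., "wx": .., "wy": .., "wz": ..}, ...]. A call has 1 to 12 rows; each row is the pose to reach, as a shift and turn from the pose commanded when the call began, along the tool's axes at that moment; what a row does not reach only later rows make up. A row lasts 1/10 s, in which the tool goes at most 50 mm and 8.59 degrees, less where a joint would pass 70% of its speed; a pose out of reach is approached as far as the arm can. A call with a gripper value outside its range is refused whole. "hand" is the opening, from 0 (shut) to 1 (fully open), set as the call begins (left out, the last holds). The fingers move at their own pace and stop on an object; "force" is the grip in N (left out, the last holds). Time passes only in rows, so rows that repeat a pose let the fingers close. It gives the time, the measured TCP pose, the force and the opening at its end, in the units of the state.
- readout.get_state(): the state, without advancing time (a new reading comes with each control period).
- imaging.read_camera(name): name is "side" or "top" or "wrist"; returns a dict with "img" (400x640x3 uint8, red, green, blue), "vfov" (degrees; the focal length in pixels is half the picture's height over the tangent of half this angle, whatever the lens; pixels are square), "cx", "cy" (the principal point, pixels), "R" (3x3) and "t" (3): a world point X has camera coordinates R X + t; the wrist camera has in their place "tool_from_camera" (4x4, takes a point from camera to tool coordinates, whose origin is the TCP and whose axes are the tool frame's). Camera axes: x right, y down, z forward; pixel columns grow to the right and rows downward; lengths in m; the calibration is good to about 2 mm. A picture is of the moment at which its call begins: read the wrist's pose just before it. There is no depth.
- ctrl.sign_off(): hands the job in, once; it reports no verdict.
Trained networks look in the newest picture that a camera, given by its name, has taken for a name from the list of things; names that differ only in an ending like _2 or _b are one class to them, and where a whole thing is asked for, a point or a joint stands for the part that bears it (a point fixed in the world has none). Each returns a list of dicts, best first, with "confidence" (0 to 1); they miss things now and then, are a little off and sometimes report something else, mostly with a low value. They report only what shows in the picture. A call takes as long as a camera call. They do not tell look-alikes from the thing itself.
- spotter.trace(camera, label): "region" (400x640 bool, what is visible of it) and "uv" ([column, row] in pixels, amid what is visible of it).
The state is a dict: "time": time; "qpos": joint angles; "dq": joint speeds; "joint_efforts": joint torques, N m; "eef_pos": TCP position; "tcp_rot": TCP orientation; "contact_force": force on the tool from outside, world axes, zero at the start; "wrist_torque": the same for the moment, N m; "opening": opening from 0.0 (shut) to 1.0 (fully open).
Only numpy, scipy, OpenCV 4.12 (cv2) and the standard library are available. Lean on these libraries where they do the work, as an engineer would, in place of code of your own. Each camera call takes 0.05 s, during which the arm holds its last target.

## Working session

There is one attempt and no reset: what is moved stays moved. The work goes in short steps, Python scripts to look and compute and a tool call to move; the robot and the scene stay as the last step left them, time stands still between calls to the robot, and variables do not carry over. Pictures are saved under pics/ and viewed, and the job is handed in when it is done.

Besides the shell and the picture viewer there is one more tool, called after ">>>" by a JSON object that holds its "op" and its "data". apply_moves: Moves the arm, as the interface text tells. Its arguments: {"type":"object","properties":{"steps":{"type":"array","items":{"type":"object","properties":{"tx":{"type":"number"},"ty":{"type":"number"},"tz":{"type":"number"},"wx":{"type":"number"},"wy":{"type":"number"},"wz":{"type":"number"}}}},"hand":{"type":"number"},"force":{"type":"number"}},"required":["steps"]}

```bash
mkdir -p pics; ls
python3 - <<'E'
from plant import readout, imaging, ctrl, spotter
import cv2
s=readout.get_state()
print({k:s[k] for k in ('time','eef_pos','tcp_rot','contact_force','opening')}, ctrl.tcp_to_grasp)
for n in ('side','top','wrist'):
    c=imaging.read_camera(n)
    cv2.imwrite(f'pics/{n}0.png',cv2.cvtColor(c['img'],cv2.COLOR_RGB2BGR))
    print(n,{k:v for k,v in c.items() if k!='img'})
    for l in ('wheel','cap','washer','carton_center','jar_center','spacer_center'):
        for d in spotter.trace(n,l)[:4]:
            print(n,l,d['uv'],round(d['confidence'],2),d['region'].sum())
E
```

```text
pics
{'time': 0.0, 'eef_pos': array([ 0.25272681, -0.62563619,  0.40333194]), 'tcp_rot': array([ 8.28975274e-01, -5.59284012e-01, -8.64331664e-04, -8.00799554e-04]), 'contact_force': array([0.28876698, 0.05172789, 0.18354252]), 'opening': 1.006091339493208} 0.1547
side {'vfov': 51.264860954983575, 'cx': 311.5549703351049, 'cy': 199.77279055380095, 'R': array([[-0.99695361, -0.07549236,  0.0196062 ],
       [-0.06568597,  0.67709228, -0.73296071],
       [ 0.04205773, -0.73201567, -0.67998838]]), 't': array([0.48292022, 0.06663287, 1.00608077])}
side wheel [213.6, 311.6] 0.79 8923
side wheel [300.2, 144.2] 0.73 3889
side wheel [406.0, 133.4] 0.73 2707
side wheel [368.5, 281.5] 0.61 7874
side cap [283.2, 256.5] 0.54 314
side cap [181.9, 244.0] 0.42 798
side washer [219.8, 304.2] 0.71 305
side washer [368.3, 267.7] 0.7 222
side washer [417.9, 125.5] 0.44 55
side carton_center [225.3, 147.5] 0.62 823
side jar_center [183.0, 246.6] 0.91 858
side spacer_center [209.3, 201.4] 0.81 299
top {'vfov': 55.772549346460586, 'cx': 319.14645417508444, 'cy': 195.53068175241486, 'R': array([[-4.099888
[... 432 characters left out ...]
 [451.6, 326.2] 0.72 263
top washer [406.4, 188.1] 0.61 144
top washer [188.0, 144.9] 0.44 168
top carton_center [406.1, 113.3] 0.97 1029
top jar_center [260.6, 106.0] 0.78 587
top spacer_center [328.6, 105.9] 0.67 243
wrist {'vfov': 59.92536324633557, 'cx': 317.3671546731508, 'cy': 196.94746218250202, 'tool_from_camera': array([[ 9.99998080e-01,  1.21513353e-03,  1.53713329e-03,
         1.48794311e-04],
       [-1.58370439e-03,  9.63169144e-01,  2.68891599e-01,
        -6.85707410e-02],
       [-1.15378015e-03, -2.68893517e-01,  9.63169219e-01,
         3.07149962e-02],
       [ 0.00000000e+00,  0.00000000e+00,  0.00000000e+00,
         1.00000000e+00]])}
wrist wheel [22.5, 83.6] 0.71 7726
```

View pics/top0.png

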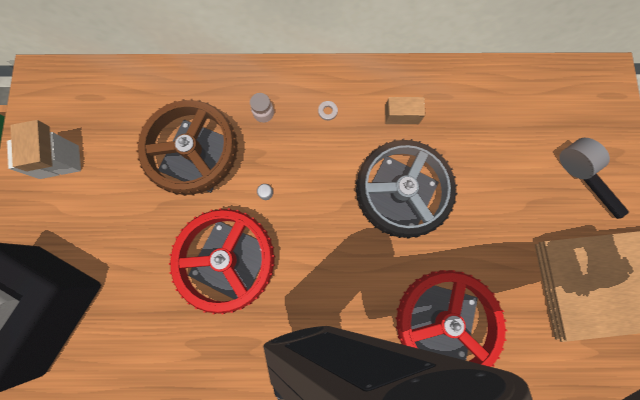

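View pics/side0.png

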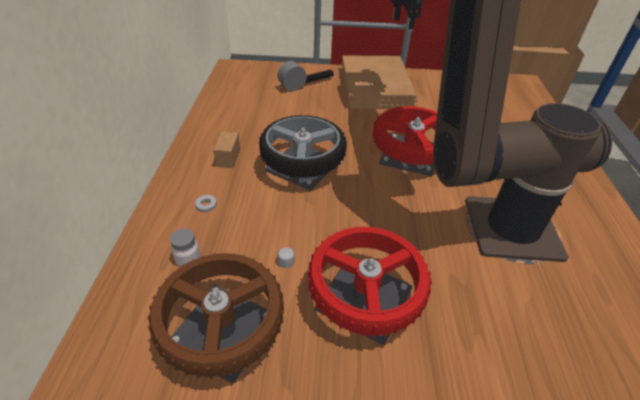

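Run:
```python
import cv2,numpy as np
im=cv2.imread('pics/top0.png')
a=[cv2.resize(im[y-58:y+58,x-75:x+75],(400,300),interpolation=cv2.INTER_CUBIC) for x,y in((455,315),(416,189),(230,265),(193,148))]
cv2.imwrite('pics/top0z.png',np.vstack([np.hstack(a[:2]),np.hstack(a[2:])]))
```

```text
(no output)
```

View pics/top0z.png

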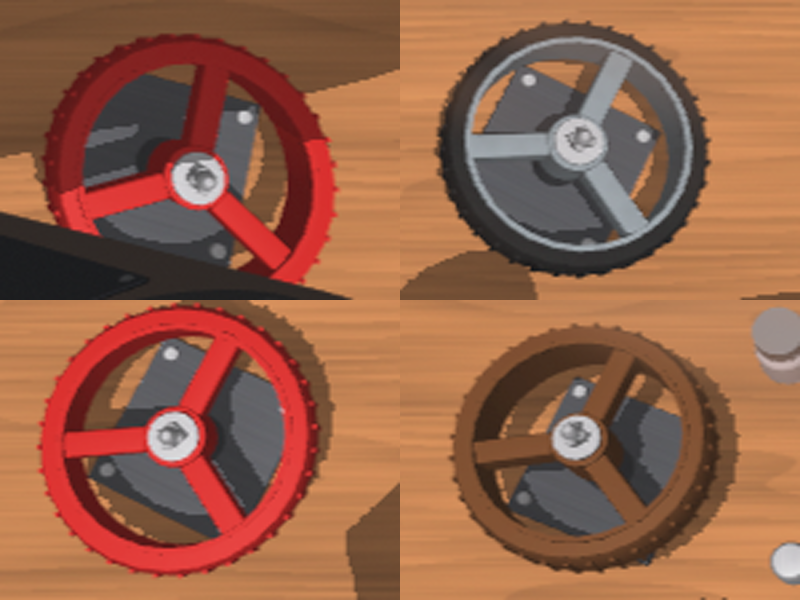

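The brown wheel at top (185,145) and the red ones at (220,260) and (455,325) are look-alikes. The wheel with the black tyre and grey spokes at top (408,186), side (303,135), is the one that fits. The cap is the small silver cup at top (265,191), side (286,257). The jar is at top (261,106), the ring at (328,110) and the carton at (405,110).

```bash
cat > h.py <<'E'
from plant import readout, imaging, ctrl, spotter
import cv2,numpy as np
from scipy.spatial.transform import Rotation as Ro
def ray(c,uv,s=None):
    f=200/np.tan(np.radians(c['vfov'])/2)
    d=np.array([(uv[0]-c['cx'])/f,(uv[1]-c['cy'])/f,1])
    if 'R' in c: return -c['R'].T@c['t'], c['R'].T@d
    T=c['tool_from_camera']; Rt=Ro.from_quat(s['tcp_rot']).as_matrix()
    return Rt@T[:3,3]+s['eef_pos'], Rt@T[:3,:3]@d
def atz(c,uv,z,s=None):
    o,d=ray(c,uv,s); return o+d*(z-o[2])/d[2]
def proj(c,X,s=None):
    f=200/np.tan(np.radians(c['vfov'])/2)
    if 'R' in c: p=c['R']@X+c['t']
    else:
        T=c['tool_from_camera']; Rt=Ro.from_quat(s['tcp_rot']).as_matrix()
        p=T[:3,:3].T@(Rt.T@(X-s['eef_pos'])-T[:3,3])
    return np.array([c['cx']+f*p[0]/p[2],c['cy']+f*p[1]/p[2]])
def crop(img,x,y,hw,hh,name,pts=[]):
    S=800//(2*hw)
    a=cv2.cvtColor(img,cv2.COLOR_RGB2BGR)[max(0,y-hh):y+hh,max(0,x-hw):x+hw]
    a=cv2.resize(a,None,fx=S,fy=S,interpolation=cv2.INTER_CUBIC)
    for p in pts: cv2.circle(a,(int((p[0]-max(0,x-hw)+.5)*S),int((p[1]-max(0,y-hh)+.5)*S)),3,(0,255,0),-1)
    cv2.imwrite('pics/'+name,a)
E
python3 - <<'E'
from h import *
t=imaging.read_camera('top'); T={}
for l in ('cap','wheel','washer','carton_center','jar_center','spacer_center'):
    for d in spotter.trace('top',l)[:4]: print(l,d['uv'],round(d['confidence'],2)); T.setdefault(l,[]).append(d)
s=imaging.read_camera('side')
for uv in ((406.4,188.1),(408,186)): print('seat top',uv,atz(t,uv,.104))
for uv in ((303,134.),): print('seat side',uv,atz(s,uv,.104))
print('cap top',atz(t,(265,190.5),.02),'side',atz(s,(286,257),.015))
for l,uv,z in (('jar',(261,106),.05),('spacer',(328.5,110),.01),('carton',(405,110),.04),('brown',(185,144),.104),('red',(220,260),.104)): print(l,atz(t,uv,z))
# rim ellipse fit: grey rim via non-dark... wheel mask
for d in T['wheel']:
    if abs(d['uv'][0]-410)<25 and abs(d['uv'][1]-189)<25:
        print(d['uv'])
crop(t['img'],408,186,60,45,'wt1.png'); crop(s['img'],303,140,50,37,'ws1.png')
crop(t['img'],265,190,25,18,'ct1.png')
E
```

```text
cap [264.1, 189.0] 0.53
cap [262.2, 106.1] 0.3
wheel [456.7, 317.7] 0.98
wheel [192.0, 148.4] 0.96
wheel [413.9, 189.9] 0.75
wheel [228.4, 265.0] 0.72
washer [453.2, 324.0] 0.69
washer [185.8, 143.5] 0.66
washer [223.2, 260.1] 0.64
washer [405.4, 187.0] 0.49
carton_center [406.4, 111.7] 0.62
jar_center [261.5, 106.9] 0.69
spacer_center [328.5, 110.0] 0.73
spacer_center [411.7, 193.1] 0.19
seat top (406.4, 188.1) [ 0.51839396 -0.18498223  0.104     ]
seat top (408, 186) [ 0.52326876 -0.18886291  0.104     ]
seat side (303, 134.0) [ 0.52346388 -0.19069136  0.104     ]
cap top [0.53202806 0.14841079 0.02      ] side [0.5288423  0.15288186 0.015     ]
jar [0.74408009 0.15937107 0.05      ]
spacer [ 0.7504118 -0.0123253  0.01     ]
carton [ 0.73628948 -0.20663188  0.04      ]
brown [0.62545659 0.32494055 0.104     ]
red [0.35896138 0.23100696 0.104     ]
[413.9, 189.9]
```

View pics/wt1.png

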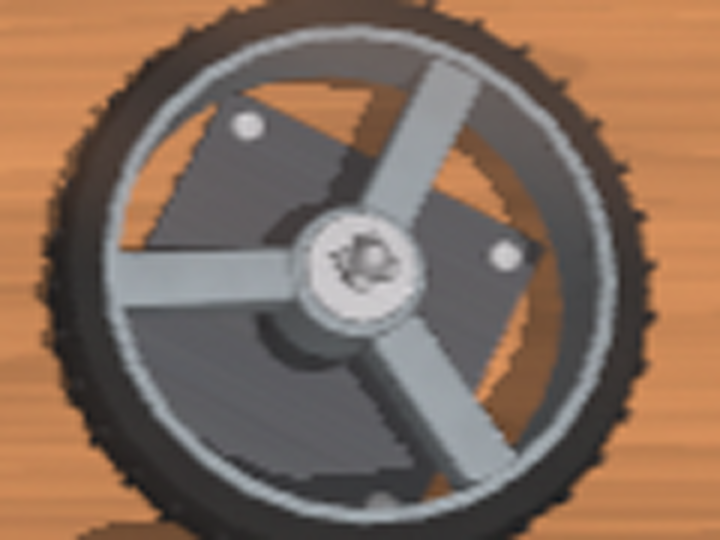

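View pics/ws1.png

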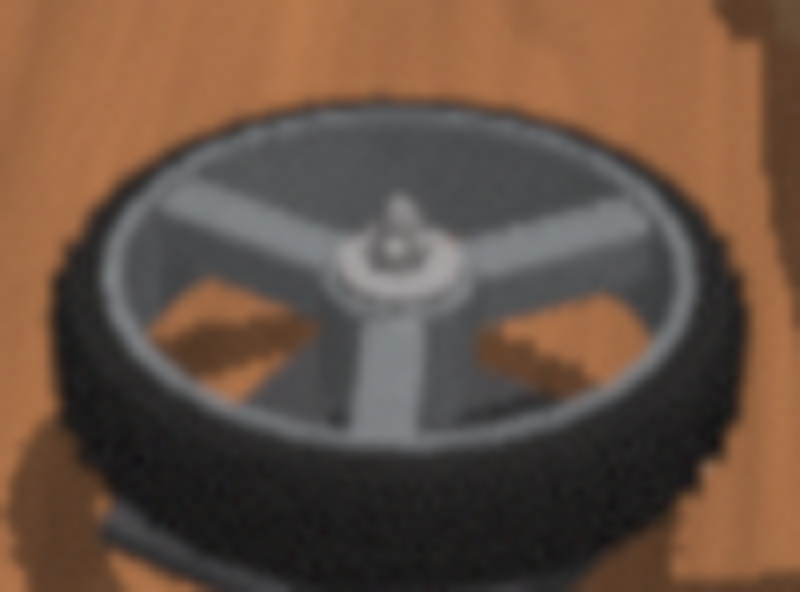

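View pics/ct1.png

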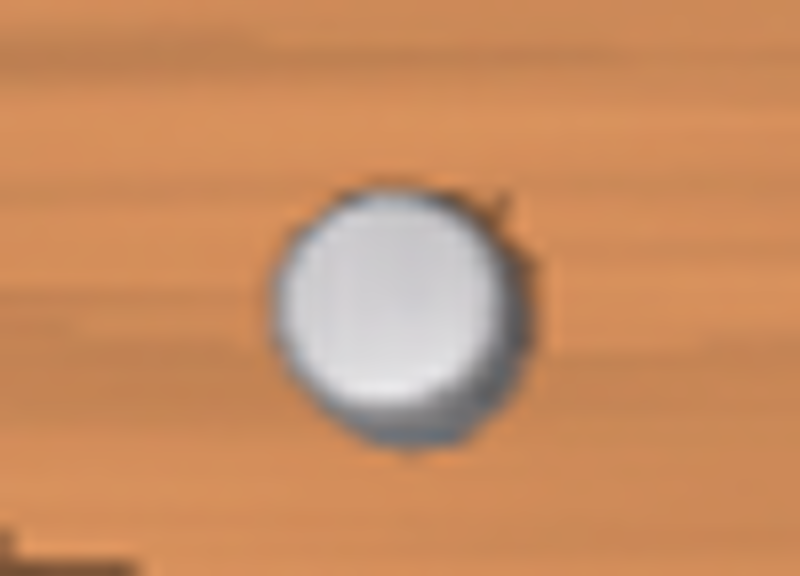

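The seat is at about (0.523, -0.189) and the cap at about (0.531, 0.150). The spokes point at about 90°, -30° and -150°. I'll move above the window at -90° with the fingers shut.

>>> {"op": "apply_moves", "data": {"steps": [{"tx":-249,"ty":-392,"tz":40},{"tx":-249,"ty":-392,"tz":40},{"tx":-249,"ty":-392,"tz":40},{"tx":-249,"ty":-392,"tz":40},{"tx":-249,"ty":-392,"tz":40},{"tx":-249,"ty":-392,"tz":40},{"tx":-249,"ty":-392,"tz":40},{"tx":-249,"ty":-392,"tz":40},{"tx":-249,"ty":-392,"tz":40},{"tx":-249,"ty":-392,"tz":40},{"tx":-249,"ty":-392,"tz":40},{"tx":-249,"ty":-392,"tz":40}], "hand": 0, "force": 60}}

```text
$.steps[0]: bad value
```

Run:
```python
from h import *
s=readout.get_state(); w=imaging.read_camera('wrist')
print(s['time'],s['eef_pos'],s['tcp_rot'],s['opening'],s['contact_force'])
X=np.array([.523,-.189,.104])
cv2.imwrite('pics/w1.png',cv2.cvtColor(w['img'],cv2.COLOR_RGB2BGR)); print(proj(w,X,s))
p=Ro.from_quat(s['tcp_rot']).apply([0,0,.173])+s['eef_pos']; print('tip',p,proj(w,p,s))
for d in spotter.trace('wrist','washer'): print(d['uv'],d['confidence'],atz(w,d['uv'],.104,s))
t=imaging.read_camera('top'); crop(t['img'],408,186,80,60,'t1.png',[proj(t,p),proj(t,X)])
```

```text
1.45 [ 0.25277008 -0.62587229  0.40470063] [ 8.28977023e-01 -5.59282661e-01 -2.74813394e-05 -2.51853199e-05] 1.0039559960735331 [-0.45453746  0.3267972   0.11650107]
[-314.99222692 -647.7250626 ]
tip [ 0.25276707 -0.62585975  0.23170063] [316.42653741 258.94596054]
```

View pics/w1.png

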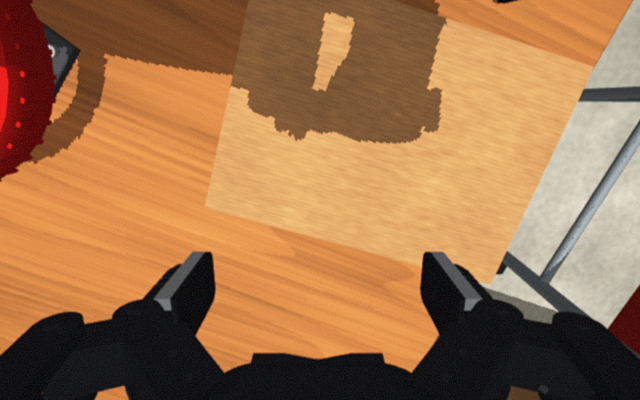

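View pics/t1.png

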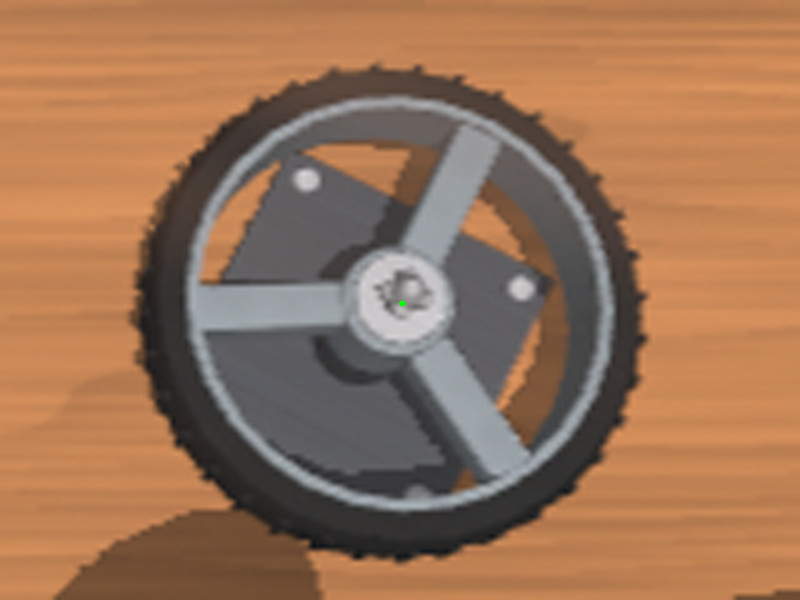

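The wrist and top pictures show that nothing moved: the call was refused. The projected seat falls on the hub centre. I'll retry with all six keys in each row.

>>> {"op": "apply_moves", "data": {"steps": [{"tx":-25,"ty":-39,"tz":4,"wx":0,"wy":0,"wz":0},{"tx":-50,"ty":-78,"tz":8,"wx":0,"wy":0,"wz":0},{"tx":-75,"ty":-117,"tz":12,"wx":0,"wy":0,"wz":0},{"tx":-100,"ty":-156,"tz":16,"wx":0,"wy":0,"wz":0},{"tx":-125,"ty":-195,"tz":20,"wx":0,"wy":0,"wz":0},{"tx":-150,"ty":-234,"tz":24,"wx":0,"wy":0,"wz":0},{"tx":-175,"ty":-273,"tz":28,"wx":0,"wy":0,"wz":0},{"tx":-200,"ty":-312,"tz":32,"wx":0,"wy":0,"wz":0},{"tx":-225,"ty":-351,"tz":36,"wx":0,"wy":0,"wz":0},{"tx":-249,"ty":-392,"tz":40,"wx":0,"wy":0,"wz":0},{"tx":-249,"ty":-392,"tz":40,"wx":0,"wy":0,"wz":0},{"tx":-249,"ty":-392,"tz":40,"wx":0,"wy":0,"wz":0}], "hand": 0, "force": 60}}

```text
time: 2.8
eef_pos: [0.5235, -0.2472, 0.3647]
tcp_rot: [0.83, -0.558, -0.0, 0.0]
contact_force: [0.0, 0.1, -0.4]
opening: -0.005
```

Run:
```python
from h import *
s=readout.get_state(); w=imaging.read_camera('wrist')
print(s['time'],s['eef_pos'],s['tcp_rot'],s['opening'],s['contact_force'])
X=np.array([.523,-.189,.104])
cv2.imwrite('pics/w2.png',cv2.cvtColor(w['img'],cv2.COLOR_RGB2BGR)); print(proj(w,X,s))
p=Ro.from_quat(s['tcp_rot']).apply([0,0,.173])+s['eef_pos']; print('tip',p,proj(w,p,s))
for d in spotter.trace('wrist','washer'): print(d['uv'],d['confidence'],atz(w,d['uv'],.104,s))
```

```text
2.8 [ 0.52349853 -0.24722844  0.36469475] [ 8.29737348e-01 -5.58153992e-01 -5.61709270e-05  2.25218211e-04] -0.005145868638973046 [ 0.02105014  0.07055177 -0.44986595]
[236.35176285 172.248929  ]
tip [ 0.52343891 -0.24728225  0.19169477] [316.42399863 258.94391477]
[244.3, 155.9] 0.69 [ 0.53552606 -0.19034949  0.104     ]
```

View pics/w2.png

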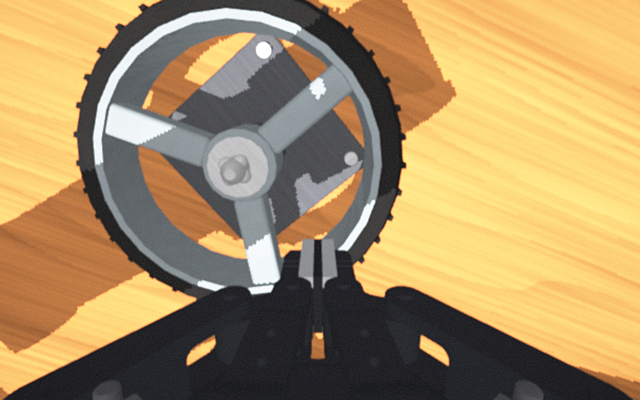

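>>> {"op": "apply_moves", "data": {"steps": [{"tx":0,"ty":0,"tz":30,"wx":0,"wy":0,"wz":0},{"tx":0,"ty":0,"tz":60,"wx":0,"wy":0,"wz":0},{"tx":0,"ty":0,"tz":90,"wx":0,"wy":0,"wz":0},{"tx":0,"ty":0,"tz":120,"wx":0,"wy":0,"wz":0},{"tx":0,"ty":0,"tz":120,"wx":0,"wy":0,"wz":0}]}}

```text
time: 3.4
eef_pos: [0.5205, -0.2487, 0.2401]
tcp_rot: [0.828, -0.56, -0.005, -0.0]
contact_force: [-0.9, 0.1, -0.5]
opening: -0.001
```

Run:
```python
from h import *
s=readout.get_state(); print(s['time'],s['eef_pos'],s['contact_force'])
Rt=Ro.from_quat(s['tcp_rot']).as_matrix()
C=np.array([.523,-.189,0])
P=lambda a:C+.059*np.array([np.cos(np.radians(a)),np.sin(np.radians(a)),0])
for k in range(3):
    a0=-90+144*k
    p0=s['eef_pos']*[1,1,0] if k==0 else P(a0)
    print([tuple(np.round((Rt.T@(P(a0+12*i)-p0))*1000)[:2].astype(int)) for i in range(1,13)])
s_=cv2.imread('pics/w2.png')[110:220,170:310]; cv2.imwrite('pics/w2z.png',cv2.resize(s_,None,fx=5,fy=5,interpolation=cv2.INTER_CUBIC))
c=imaging.read_camera('side'); crop(c['img'],303,130,80,60,'s2.png')
```

```text
3.4 [ 0.52053303 -0.24867401  0.24011193] [-0.87096674  0.12625105 -0.52331632]
[(np.int64(4), np.int64(-14)), (np.int64(4), np.int64(-27)), (np.int64(3), np.int64(-39)), (np.int64(-2), np.int64(-51)), (np.int64(-8), np.int64(-61)), (np.int64(-17), np.int64(-70)), (np.int64(-27), np.int64(-77)), (np.int64(-38), np.int64(-81)), (np.int64(-51), np.int64(-83)), (np.int64(-63), np.int64(-83)), (np.int64(-75), np.int64(-80)), (np.int64(-86), np.int64(-74))]
[(np.int64(-10), np.int64(8)), (np.int64(-18), np.int64(17)), (np.int64(-23), np.int64(28)), (np.int64(-27), np.int64(40)), (np.int64(-28), np.int64(52)), (np.int64(-26), np.int64(64)), (np.int64(-22), np.int64(76)), (np.int64(-15), np.int64(86)), (np.int64(-6), np.int64(95)), (np.int64(4), np.int64(102)), (np.int64(15), np.int64(107)), (np.int64(27), np.int64(109))]
[(np.int64(12), np.int64(0)), (np.int64(24), np.int64(-3)), (np.int64(35), np.int64(-9)), (np.int64(45), np.int64(-17)), (np.int64(53), np.int64(-26)), (np.int64(59), np.int64(-37)), (np.int64(62), np.int64(-49)), (np.int64(63), np.int64(-61)), (np.int64(61), np.int64(-73)), (np.int64(57), np.int64(-85)), (np.int64(50), np.int64(-95)), (np.int64(42), np.int64(-104))]
```

View pics/s2.png

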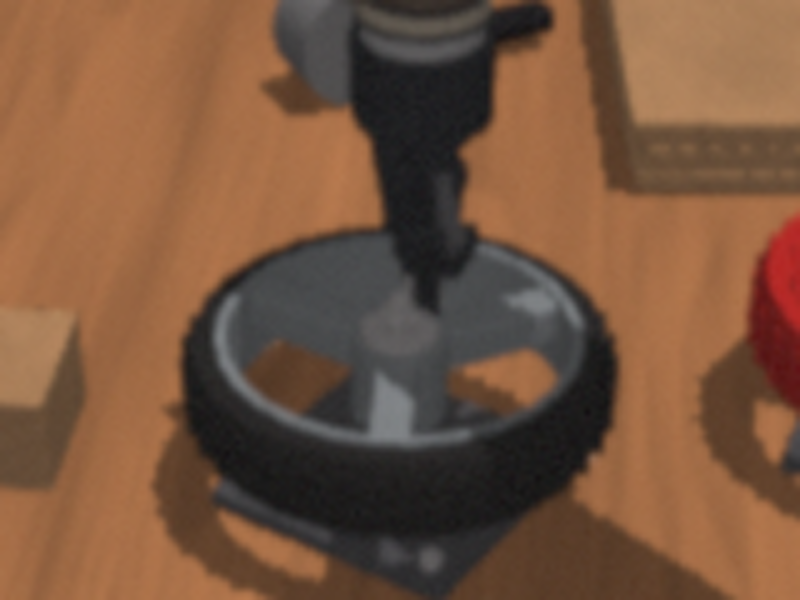

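View pics/w2z.png

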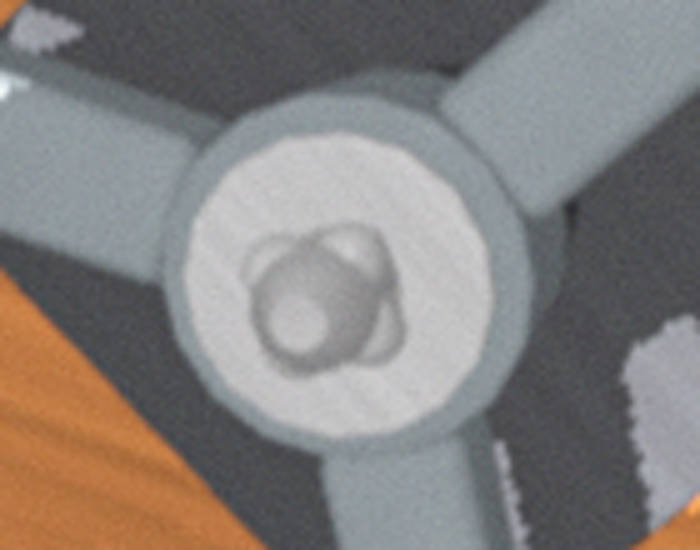

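The side picture shows the shut fingers standing in the far window, between two spokes. I'll push anticlockwise.

>>> {"op": "apply_moves", "data": {"steps": [{"tx":4,"ty":-11,"tz":0,"wx":0,"wy":0,"wz":0},{"tx":4,"ty":-24,"tz":0,"wx":0,"wy":0,"wz":0},{"tx":3,"ty":-36,"tz":0,"wx":0,"wy":0,"wz":0},{"tx":-2,"ty":-48,"tz":0,"wx":0,"wy":0,"wz":0},{"tx":-8,"ty":-58,"tz":0,"wx":0,"wy":0,"wz":0},{"tx":-17,"ty":-67,"tz":0,"wx":0,"wy":0,"wz":0},{"tx":-27,"ty":-74,"tz":0,"wx":0,"wy":0,"wz":0},{"tx":-38,"ty":-78,"tz":0,"wx":0,"wy":0,"wz":0},{"tx":-51,"ty":-80,"tz":0,"wx":0,"wy":0,"wz":0},{"tx":-63,"ty":-80,"tz":0,"wx":0,"wy":0,"wz":0},{"tx":-75,"ty":-77,"tz":0,"wx":0,"wy":0,"wz":0},{"tx":-86,"ty":-71,"tz":0,"wx":0,"wy":0,"wz":0}]}}

```text
time: 4.65
eef_pos: [0.5561, -0.1408, 0.2449]
tcp_rot: [0.829, -0.559, 0.0, -0.0]
contact_force: [1.3, -0.6, 0.3]
opening: 0.0
```

Run:
```python
from h import *
s=readout.get_state(); c=imaging.read_camera('top'); print(s['time'],s['eef_pos'],s['tcp_rot'],s['contact_force'])
d=s['eef_pos'][:2]-[.523,-.189]; print(np.hypot(*d),np.degrees(np.arctan2(d[1],d[0])))
crop(c['img'],408,186,80,60,'t3.png')
c=imaging.read_camera('side'); crop(c['img'],303,130,80,60,'s3.png')
```

```text
4.65 [ 0.55612791 -0.14082675  0.24490318] [ 8.29068180e-01 -5.59147263e-01  4.39016081e-04 -3.14195986e-04] [ 1.25871804 -0.55408911  0.3469603 ]
0.058464696486638545 55.48437364774491
```

View pics/t3.png

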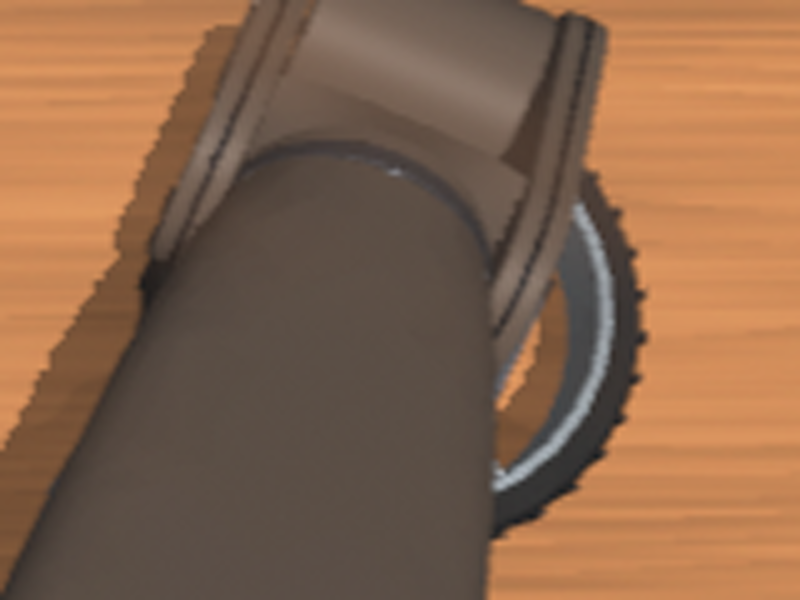

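View pics/s3.png

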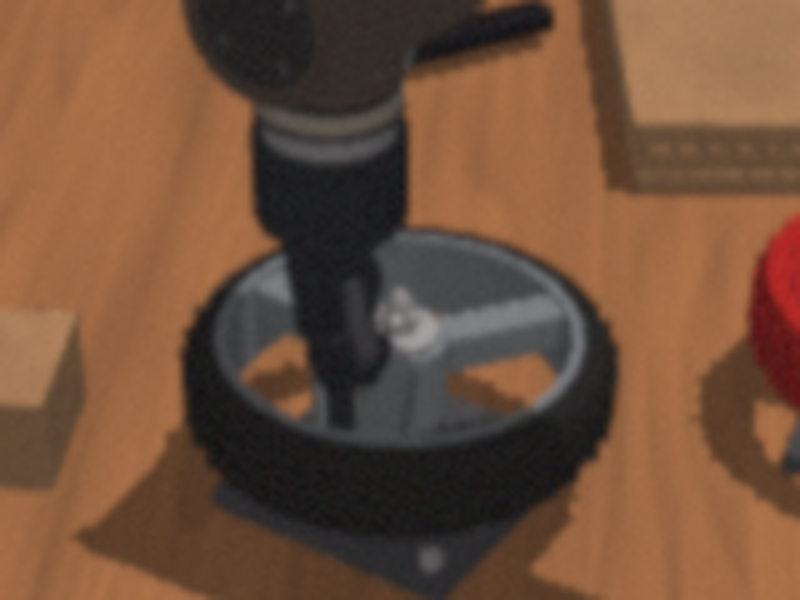

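The side picture shows the spokes have moved on with the finger. I'll keep going.

>>> {"op": "apply_moves", "data": {"steps": [{"tx":-10,"ty":8,"tz":0,"wx":0,"wy":0,"wz":0},{"tx":-18,"ty":17,"tz":0,"wx":0,"wy":0,"wz":0},{"tx":-23,"ty":28,"tz":0,"wx":0,"wy":0,"wz":0},{"tx":-27,"ty":40,"tz":0,"wx":0,"wy":0,"wz":0},{"tx":-28,"ty":52,"tz":0,"wx":0,"wy":0,"wz":0},{"tx":-26,"ty":64,"tz":0,"wx":0,"wy":0,"wz":0},{"tx":-22,"ty":76,"tz":0,"wx":0,"wy":0,"wz":0},{"tx":-15,"ty":86,"tz":0,"wx":0,"wy":0,"wz":0},{"tx":-6,"ty":95,"tz":0,"wx":0,"wy":0,"wz":0},{"tx":4,"ty":102,"tz":0,"wx":0,"wy":0,"wz":0},{"tx":15,"ty":107,"tz":0,"wx":0,"wy":0,"wz":0},{"tx":27,"ty":109,"tz":0,"wx":0,"wy":0,"wz":0}]}}

```text
time: 5.95
eef_pos: [0.4653, -0.2088, 0.2443]
tcp_rot: [0.829, -0.559, -0.001, 0.0]
contact_force: [-0.5, 0.9, -0.1]
opening: -0.002
```

>>> {"op": "apply_moves", "data": {"steps": [{"tx":12,"ty":0,"tz":0,"wx":0,"wy":0,"wz":0},{"tx":24,"ty":-3,"tz":0,"wx":0,"wy":0,"wz":0},{"tx":35,"ty":-9,"tz":0,"wx":0,"wy":0,"wz":0},{"tx":45,"ty":-17,"tz":0,"wx":0,"wy":0,"wz":0},{"tx":53,"ty":-26,"tz":0,"wx":0,"wy":0,"wz":0},{"tx":59,"ty":-37,"tz":0,"wx":0,"wy":0,"wz":0},{"tx":62,"ty":-49,"tz":0,"wx":0,"wy":0,"wz":0},{"tx":63,"ty":-61,"tz":0,"wx":0,"wy":0,"wz":0},{"tx":61,"ty":-73,"tz":0,"wx":0,"wy":0,"wz":0},{"tx":57,"ty":-85,"tz":0,"wx":0,"wy":0,"wz":0},{"tx":50,"ty":-95,"tz":0,"wx":0,"wy":0,"wz":0},{"tx":42,"ty":-104,"tz":0,"wx":0,"wy":0,"wz":0}]}}

```text
time: 7.15
eef_pos: [0.5788, -0.2068, 0.2451]
tcp_rot: [0.829, -0.559, 0.001, -0.0]
contact_force: [-0.5, -1.6, -0.1]
opening: 0.0
```

Run:
```python
from h import *
s=readout.get_state(); c=imaging.read_camera('side'); print(s['time'],s['eef_pos'],s['tcp_rot'],s['contact_force'])
d=s['eef_pos'][:2]-[.523,-.189]; print(np.hypot(*d),np.degrees(np.arctan2(d[1],d[0])))
crop(c['img'],303,130,80,60,'s4.png')
```

```text
7.15 [ 0.57876052 -0.20681847  0.2451485 ] [ 8.29018001e-01 -5.59220971e-01  1.00750917e-03 -2.12209283e-04] [-0.50372972 -1.56752806 -0.08395339]
0.058538311623493565 -17.72146123848137
```

View pics/s4.png

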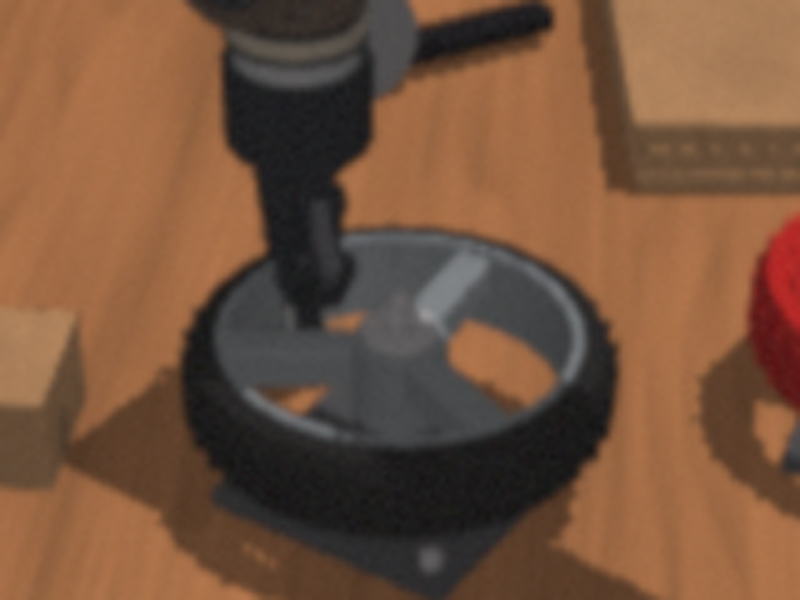

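The finger has gone 432° round. In the side picture the pushed spoke is at about +8°, so the wheel has turned about 398° (6.9 rad), and a second spoke at about -112° agrees. I'll lift straight out and go over the cap.

>>> {"op": "apply_moves", "data": {"steps": [{"tx":0,"ty":0,"tz":-25,"wx":0,"wy":0,"wz":0},{"tx":0,"ty":0,"tz":-65,"wx":0,"wy":0,"wz":0},{"tx":0,"ty":0,"tz":-110,"wx":0,"wy":0,"wz":0},{"tx":-35,"ty":-9,"tz":-120,"wx":0,"wy":0,"wz":0},{"tx":-80,"ty":-20,"tz":-120,"wx":0,"wy":0,"wz":0},{"tx":-125,"ty":-32,"tz":-120,"wx":0,"wy":0,"wz":0},{"tx":-170,"ty":-44,"tz":-120,"wx":0,"wy":0,"wz":0},{"tx":-215,"ty":-55,"tz":-120,"wx":0,"wy":0,"wz":0},{"tx":-260,"ty":-67,"tz":-120,"wx":0,"wy":0,"wz":0},{"tx":-305,"ty":-79,"tz":-120,"wx":0,"wy":0,"wz":0},{"tx":-349,"ty":-90,"tz":-120,"wx":0,"wy":0,"wz":0},{"tx":-349,"ty":-90,"tz":-120,"wx":0,"wy":0,"wz":0}], "hand": 1}}

```text
time: 8.4
eef_pos: [0.5291, 0.1545, 0.3651]
tcp_rot: [0.831, -0.557, -0.0, -0.001]
contact_force: [0.4, -1.0, 0.3]
opening: 1.003
```

>>> {"op": "apply_moves", "data": {"steps": [{"tx":0,"ty":0,"tz":0,"wx":0,"wy":0,"wz":0},{"tx":0,"ty":0,"tz":0,"wx":0,"wy":0,"wz":0}]}}

```text
time: 8.6
eef_pos: [0.5307, 0.1491, 0.3649]
tcp_rot: [0.829, -0.56, 0.0, -0.0]
contact_force: [0.5, 0.1, 0.1]
opening: 1.0
```

Run:
```python
from h import *
s=readout.get_state(); w=imaging.read_camera('wrist'); print(s['time'],s['eef_pos'],s['tcp_rot'],s['contact_force'],s['opening'],s['qpos'])
cv2.imwrite('pics/w5.png',cv2.cvtColor(w['img'],cv2.COLOR_RGB2BGR))
print(proj(w,np.array([.531,.15,.03]),s))
for d in spotter.trace('wrist','cap'):
    print(d['uv'],d['confidence'],d['region'].sum(),atz(w,d['uv'],.03,s),atz(w,d['uv'],.015,s))
t=imaging.read_camera('top'); crop(t['img'],408,186,80,60,'t5.png')
p=proj(w,np.array([.531,.15,.02]),s).astype(int); crop(w['img'],p[0],p[1],66,50,'w5z.png')
print(p)
```

```text
8.6 [0.53069247 0.1491226  0.36485183] [ 8.28828744e-01 -5.59502302e-01  2.19819386e-04 -1.95565397e-04] [0.5200177  0.08744383 0.098742  ] 0.9996787226535385 [8.98510045e-02 5.11005143e-02 1.91979991e+00 2.77514759e-05
 1.17010434e+00 1.27741064e+00]
[315.85727741 178.95457154]
[316.9, 176.0] 0.62 1404 [0.53385957 0.15014776 0.03      ] [0.53087593 0.14894061 0.015     ]
[315 176]
```

View pics/w5.png

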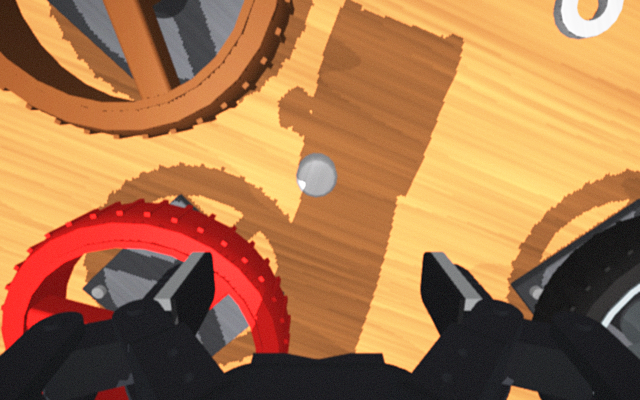

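View pics/w5z.png

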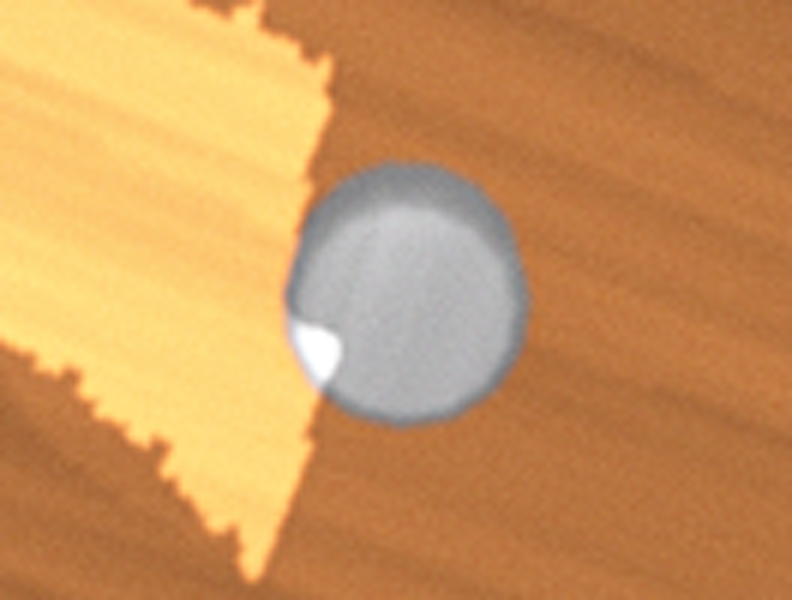

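View pics/t5.png

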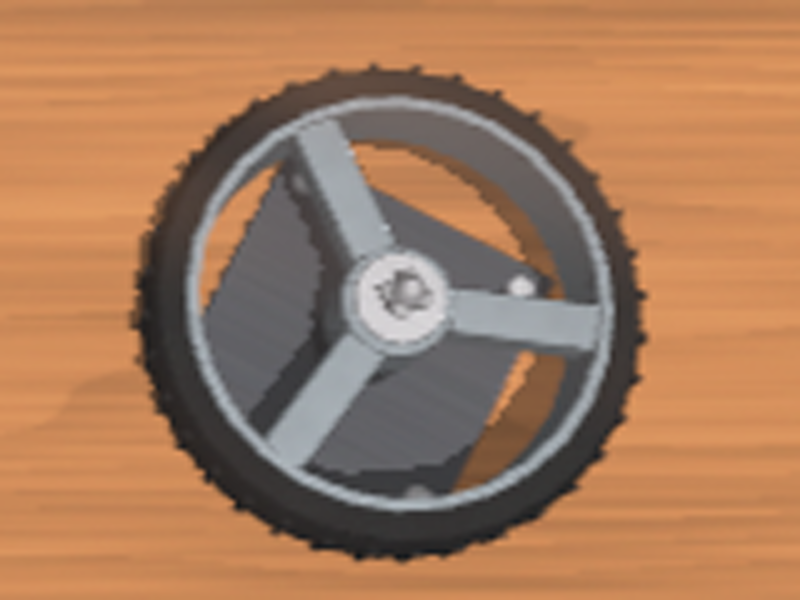

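The top picture shows the wheel at rest with the pushed spoke now at about +24° (about 7.2 rad). The cap is the plain silver disc at wrist (316,178), with no hole; the ring with a hole is at (588,5). I'll descend around the cap.

>>> {"op": "apply_moves", "data": {"steps": [{"tx":0,"ty":0,"tz":40,"wx":0,"wy":0,"wz":0},{"tx":-1,"ty":-2,"tz":80,"wx":0,"wy":0,"wz":0},{"tx":-1,"ty":-2,"tz":120,"wx":0,"wy":0,"wz":0},{"tx":-1,"ty":-2,"tz":150,"wx":0,"wy":0,"wz":0},{"tx":-1,"ty":-2,"tz":170,"wx":0,"wy":0,"wz":0},{"tx":-1,"ty":-2,"tz":180,"wx":0,"wy":0,"wz":0},{"tx":-1,"ty":-2,"tz":186,"wx":0,"wy":0,"wz":0},{"tx":-1,"ty":-2,"tz":189,"wx":0,"wy":0,"wz":0},{"tx":-1,"ty":-2,"tz":189,"wx":0,"wy":0,"wz":0},{"tx":-1,"ty":-2,"tz":189,"wx":0,"wy":0,"wz":0}]}}

```text
time: 9.75
eef_pos: [0.5327, 0.1513, 0.1769]
tcp_rot: [0.829, -0.559, 0.001, -0.001]
contact_force: [0.9, 0.7, 0.2]
opening: 1.001
```

Run:
```python
from h import *
s=readout.get_state(); w=imaging.read_camera('wrist'); print(s['time'],s['eef_pos'],s['tcp_rot'],s['contact_force'],s['opening'])
cv2.imwrite('pics/w6.png',cv2.cvtColor(w['img'],cv2.COLOR_RGB2BGR))
for d in spotter.trace('wrist','cap'):
    print(d['uv'],d['confidence'],d['region'].sum(),atz(w,d['uv'],.03,s))
```

```text
9.75 [0.53271054 0.15128054 0.17691405] [ 8.28972870e-01 -5.59287667e-01  8.71070141e-04 -7.26806343e-04] [0.86002311 0.7072112  0.2492503 ] 1.0014647499349205
[318.5, 276.3] 0.68 7978 [0.53846304 0.1526368  0.03      ]
```

View pics/w6.png

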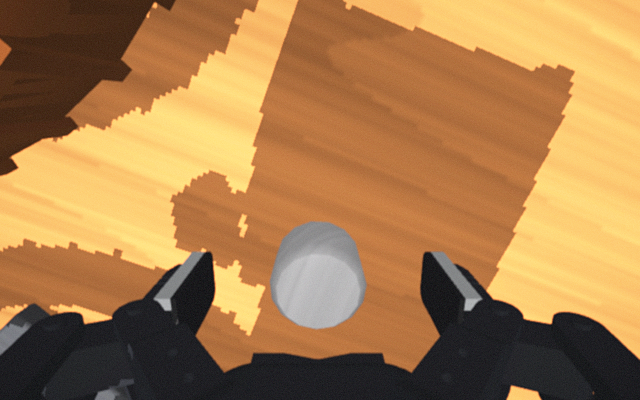

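The cap stands centred between the open pads, its top disc at wrist (318,289). I'll close on it.

>>> {"op": "apply_moves", "data": {"steps": [{"tx":0,"ty":-1,"tz":0,"wx":0,"wy":0,"wz":0},{"tx":0,"ty":-1,"tz":0,"wx":0,"wy":0,"wz":0},{"tx":0,"ty":-1,"tz":0,"wx":0,"wy":0,"wz":0},{"tx":0,"ty":-1,"tz":0,"wx":0,"wy":0,"wz":0},{"tx":0,"ty":-1,"tz":0,"wx":0,"wy":0,"wz":0},{"tx":0,"ty":-1,"tz":0,"wx":0,"wy":0,"wz":0},{"tx":0,"ty":-1,"tz":0,"wx":0,"wy":0,"wz":0},{"tx":0,"ty":-1,"tz":0,"wx":0,"wy":0,"wz":0},{"tx":0,"ty":-1,"tz":0,"wx":0,"wy":0,"wz":0},{"tx":0,"ty":-1,"tz":0,"wx":0,"wy":0,"wz":0}], "hand": 0, "force": 80}}

```text
time: 10.85
eef_pos: [0.5334, 0.1517, 0.1763]
tcp_rot: [0.829, -0.559, 0.0, -0.0]
contact_force: [0.9, 0.8, 4.7]
opening: 0.425
```

Run:
```python
from h import *
s=readout.get_state(); w=imaging.read_camera('wrist'); print(s['time'],s['eef_pos'],s['tcp_rot'],s['contact_force'],s['opening'])
cv2.imwrite('pics/w7.png',cv2.cvtColor(w['img'],cv2.COLOR_RGB2BGR))
c=imaging.read_camera('side'); crop(c['img'],286,250,50,37,'s7.png')
```

```text
10.85 [0.53340763 0.15168612 0.17627049] [ 8.28975306e-01 -5.59284845e-01  4.62047197e-04 -4.36546890e-04] [0.85550214 0.78121454 4.69179103] 0.42507046473381493
```

View pics/w7.png

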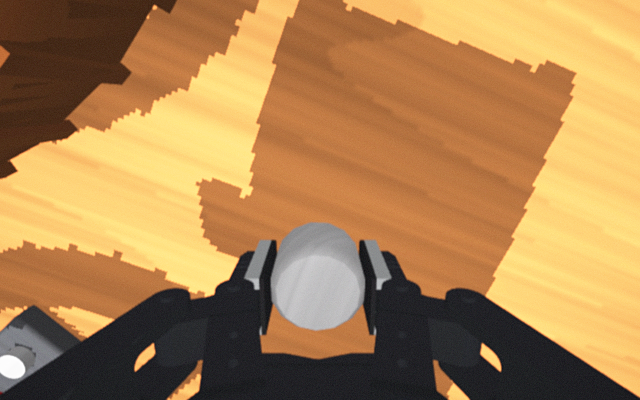

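View pics/s7.png

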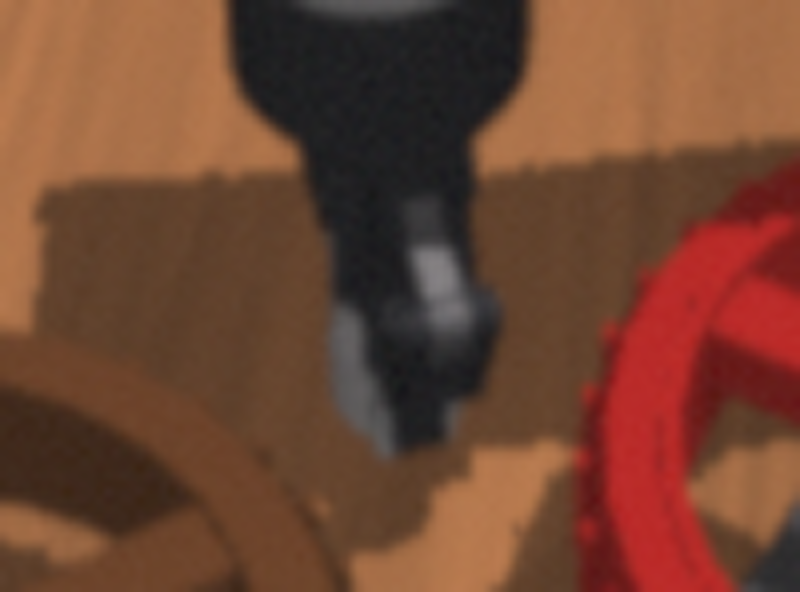

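The cap is held between the pads at opening 0.425, its top disc at wrist (318,291). I'll lift and carry it over the axle.

>>> {"op": "apply_moves", "data": {"steps": [{"tx":0,"ty":0,"tz":-15,"wx":0,"wy":0,"wz":0},{"tx":0,"ty":0,"tz":-45,"wx":0,"wy":0,"wz":0},{"tx":0,"ty":0,"tz":-85,"wx":0,"wy":0,"wz":0},{"tx":0,"ty":0,"tz":-125,"wx":0,"wy":0,"wz":0},{"tx":0,"ty":0,"tz":-160,"wx":0,"wy":0,"wz":0},{"tx":20,"ty":8,"tz":-180,"wx":0,"wy":0,"wz":0},{"tx":55,"ty":24,"tz":-190,"wx":0,"wy":0,"wz":0},{"tx":95,"ty":41,"tz":-190,"wx":0,"wy":0,"wz":0},{"tx":135,"ty":59,"tz":-190,"wx":0,"wy":0,"wz":0},{"tx":175,"ty":76,"tz":-190,"wx":0,"wy":0,"wz":0},{"tx":215,"ty":94,"tz":-190,"wx":0,"wy":0,"wz":0},{"tx":250,"ty":109,"tz":-190,"wx":0,"wy":0,"wz":0}]}}

```text
time: 12.15
eef_pos: [0.5246, -0.1228, 0.3655]
tcp_rot: [0.829, -0.56, -0.001, 0.0]
contact_force: [-0.4, -0.1, 0.3]
opening: 0.424
```

>>> {"op": "apply_moves", "data": {"steps": [{"tx":30,"ty":13,"tz":0,"wx":0,"wy":0,"wz":0},{"tx":50,"ty":22,"tz":0,"wx":0,"wy":0,"wz":0},{"tx":62,"ty":27,"tz":0,"wx":0,"wy":0,"wz":0},{"tx":62,"ty":27,"tz":0,"wx":0,"wy":0,"wz":0},{"tx":62,"ty":27,"tz":0,"wx":0,"wy":0,"wz":0},{"tx":62,"ty":27,"tz":0,"wx":0,"wy":0,"wz":0},{"tx":62,"ty":27,"tz":0,"wx":0,"wy":0,"wz":0}]}}

```text
time: 12.85
eef_pos: [0.5238, -0.1875, 0.3657]
tcp_rot: [0.829, -0.559, -0.0, -0.0]
contact_force: [0.0, 0.4, -0.5]
opening: 0.423
```

Run:
```python
from h import *
s=readout.get_state(); w=imaging.read_camera('wrist'); print(s['time'],s['eef_pos'],s['tcp_rot'],s['contact_force'],s['opening'])
cv2.imwrite('pics/w8.png',cv2.cvtColor(w['img'],cv2.COLOR_RGB2BGR))
crop(w['img'],318,245,100,75,'w8z.png')
for X in ((.524,-.188,.104),(.524,-.188,.126)): print(proj(w,np.array(X),s))
c=imaging.read_camera('side'); crop(c['img'],303,110,80,60,'s8.png')
```

```text
12.85 [ 0.52383268 -0.18747317  0.3656999 ] [ 8.29415095e-01 -5.58632769e-01 -1.56234995e-04 -7.26541603e-05] [ 0.00762872  0.41044701 -0.54980617] 0.4233652295111155
[317.53347592 202.65338976]
[317.57780837 212.54553856]
```

View pics/w8z.png

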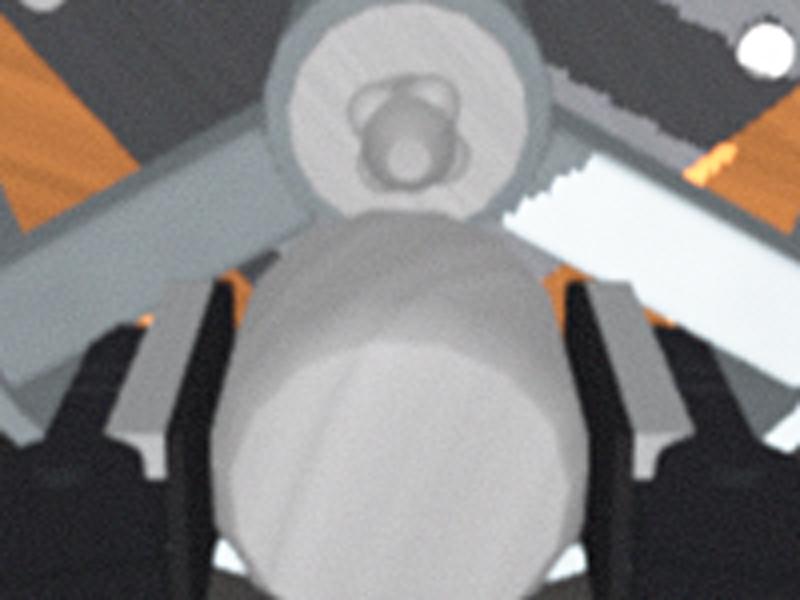

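View pics/s8.png

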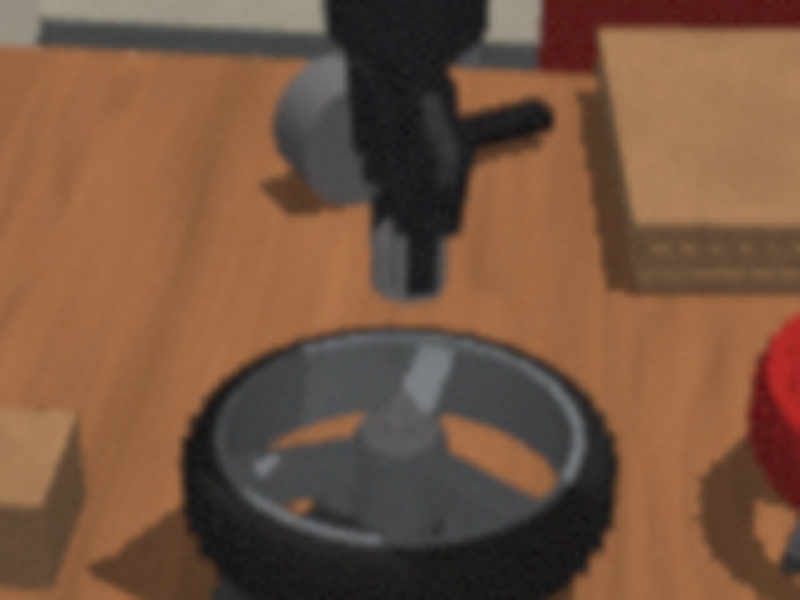

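Run:
```python
from h import *
im=cv2.imread('pics/w8.png')
cv2.imwrite('pics/w8c.png',cv2.resize(im[250:370,238:398],None,fx=5,fy=5,interpolation=cv2.INTER_CUBIC))
cv2.imwrite('pics/w8d.png',cv2.resize(im[150:250,250:390],None,fx=5,fy=5,interpolation=cv2.INTER_CUBIC))
w=imaging.read_camera('wrist'); s=readout.get_state()
T=w['tool_from_camera']; f=200/np.tan(np.radians(w['vfov'])/2)
def tool(uv,z):
    o=T[:3,3]; d=T[:3,:3]@np.array([(uv[0]-w['cx'])/f,(uv[1]-w['cy'])/f,1]); return (o+d*(z-o[2])/d[2])*1000
def pt(p):
    q=T[:3,:3].T@(np.array(p)-T[:3,3]); return np.array([w['cx']+f*q[0]/q[2],w['cy']+f*q[1]/q[2]])
z0=s['eef_pos'][2]
print('washer',tool((319.5,199.25),z0-.104),'stud',tool((319,208.2),z0-.126),'captop',tool((317.25,296.5),.146))
for cy in (-2,0,2):
  print(cy,[ (pt((0,cy/1000-.019,z)).round(1)) for z in (.176,.156,.151)], pt((0,cy/1000,.146)).round(1))
```

```text
washer [  1.99838785  -2.40701239 261.78529296] stud [  1.52565253  -2.82807593 239.78529296] captop [  0.35070444   2.3792634  146.        ]
-2 [array([316.5, 212.3]), array([316.4, 228.5]), array([316.4, 233.3])] [316.3 286.1]
0 [array([316.5, 216.6]), array([316.4, 233.3]), array([316.4, 238.3])] [316.3 290.9]
2 [array([316.5, 220.9]), array([316.4, 238.2]), array([316.4, 243.3])] [316.3 295.6]
```

View pics/w8c.png

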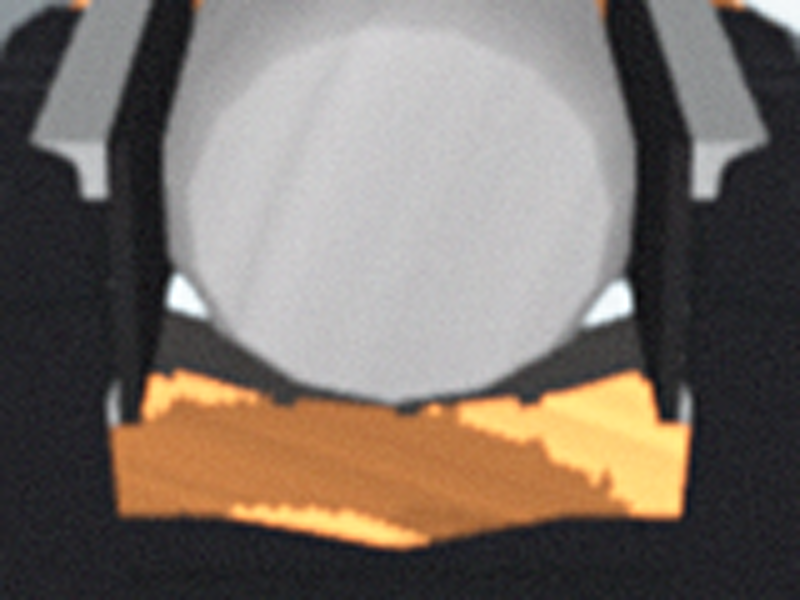

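View pics/w8d.png

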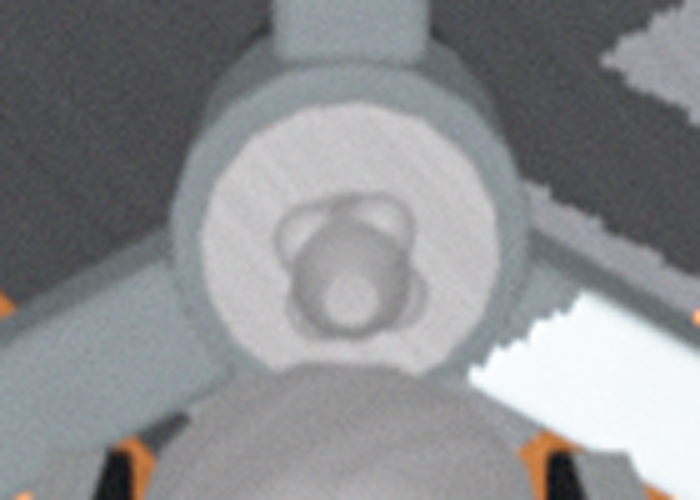

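The wrist view puts the washer centre at (319.8,199.2), the stud tip at (319.6,208.2) and the cap's top at (317.6,292.8). So the cap has to move by about tx +1.3, ty -3.2. The side view agrees, with the cap slightly right of the stud. I'll correct that, lower to just above the stud and check again.

>>> {"op": "apply_moves", "data": {"steps": [{"tx":1,"ty":-2,"tz":15,"wx":0,"wy":0,"wz":0},{"tx":1.3,"ty":-3,"tz":30,"wx":0,"wy":0,"wz":0},{"tx":1.3,"ty":-3,"tz":42,"wx":0,"wy":0,"wz":0},{"tx":1.3,"ty":-3,"tz":48,"wx":0,"wy":0,"wz":0},{"tx":1.3,"ty":-3,"tz":52,"wx":0,"wy":0,"wz":0},{"tx":1.3,"ty":-3,"tz":52,"wx":0,"wy":0,"wz":0},{"tx":1.3,"ty":-3,"tz":52,"wx":0,"wy":0,"wz":0},{"tx":1.3,"ty":-3,"tz":52,"wx":0,"wy":0,"wz":0}]}}

```text
time: 13.8
eef_pos: [0.5272, -0.1888, 0.3145]
tcp_rot: [0.829, -0.559, 0.001, -0.0]
contact_force: [0.0, -0.3, -0.0]
opening: 0.421
```

Run:
```python
from h import *
s=readout.get_state(); w=imaging.read_camera('wrist'); print(s['time'],s['eef_pos'],s['tcp_rot'],s['contact_force'],s['opening'])
crop(w['img'],318,230,100,75,'w9z.png')
c=imaging.read_camera('side'); crop(c['img'],303,125,40,30,'s9.png')
# expected column of a vertical line through seat
for z in (.104,.126,.139,.169): print(z,proj(c,np.array([.525,-.189,z])).round(2), proj(c,np.array([.528,-.189,z])).round(2))
t=imaging.read_camera('top'); crop(t['img'],408,186,80,60,'t9.png')
```

```text
13.8 [ 0.52724697 -0.18882293  0.31451359] [ 8.28977868e-01 -5.59280912e-01  7.44684158e-04 -5.03676316e-05] [ 0.00856888 -0.32261118 -0.02521879] 0.42065150573622945
0.104 [302.36 134.33] [301.22 134.26]
0.126 [302.4 127.2] [301.25 127.13]
0.139 [302.42 122.9 ] [301.26 122.83]
0.169 [302.48 112.69] [301.29 112.62]
```

View pics/w9z.png

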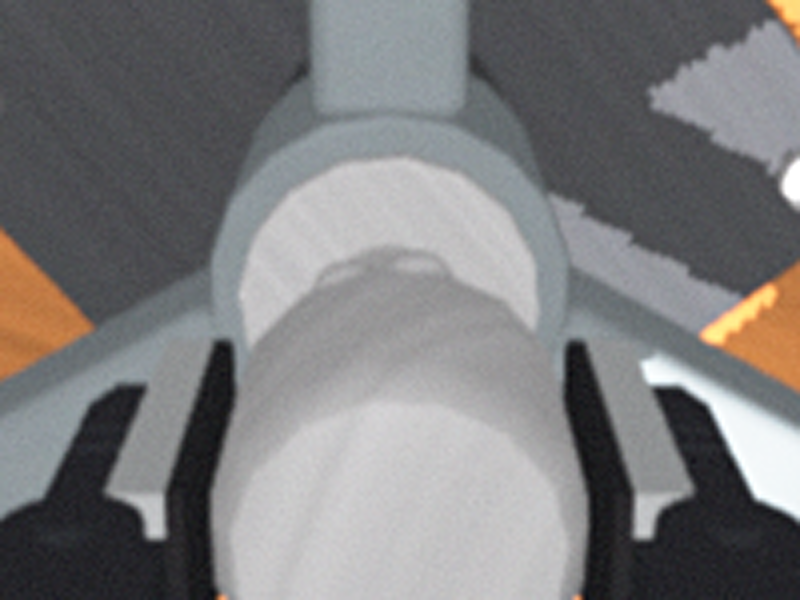

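View pics/s9.png

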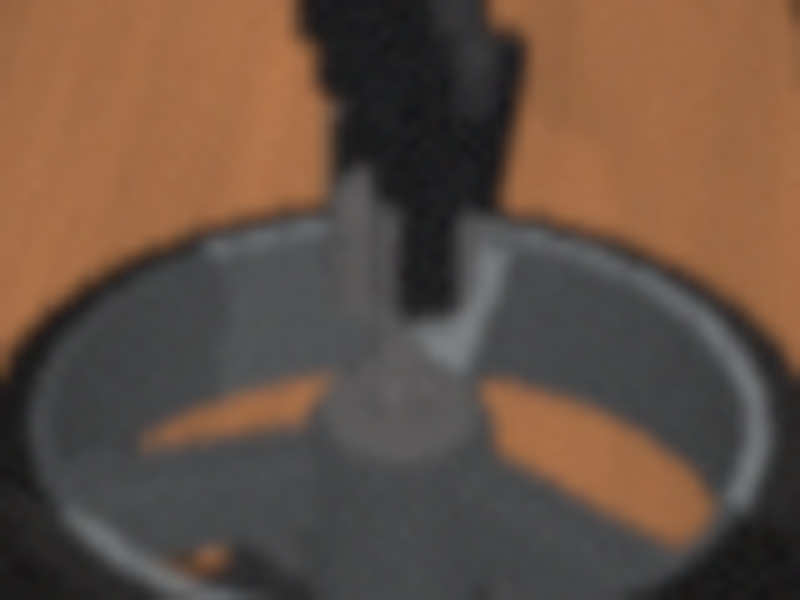

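```bash
cat >> h.py <<'E'
def toolxy(w,uv,z):
    T=w['tool_from_camera']; f=200/np.tan(np.radians(w['vfov'])/2)
    o=T[:3,3]; d=T[:3,:3]@np.array([(uv[0]-w['cx'])/f,(uv[1]-w['cy'])/f,1]); return ((o+d*(z-o[2])/d[2])*1000).round(2)
E
python3 - <<'E'
from h import *
s=readout.get_state(); w=imaging.read_camera('wrist'); z=s['eef_pos'][2]
print(s['eef_pos'],s['tcp_rot'])
cv2.imwrite('pics/w10d.png',cv2.resize(cv2.cvtColor(w['img'],cv2.COLOR_RGB2BGR)[175:295,238:398],None,fx=5,fy=5,interpolation=cv2.INTER_CUBIC))
print(toolxy(w,(314.9,229.3),z-.104), toolxy(w,(317.85,292.8),.146), toolxy(w,(317.4,292.8),.146))
E
```

```text
[ 0.52714315 -0.18872851  0.3143093 ] [ 8.28985271e-01 -5.59270174e-01  5.39496496e-04 -4.16846929e-05]
[-9.0000e-01  1.0000e-01  2.1031e+02] [  0.57   0.82 146.  ] [  0.4    0.82 146.  ]
```

View pics/w10d.png

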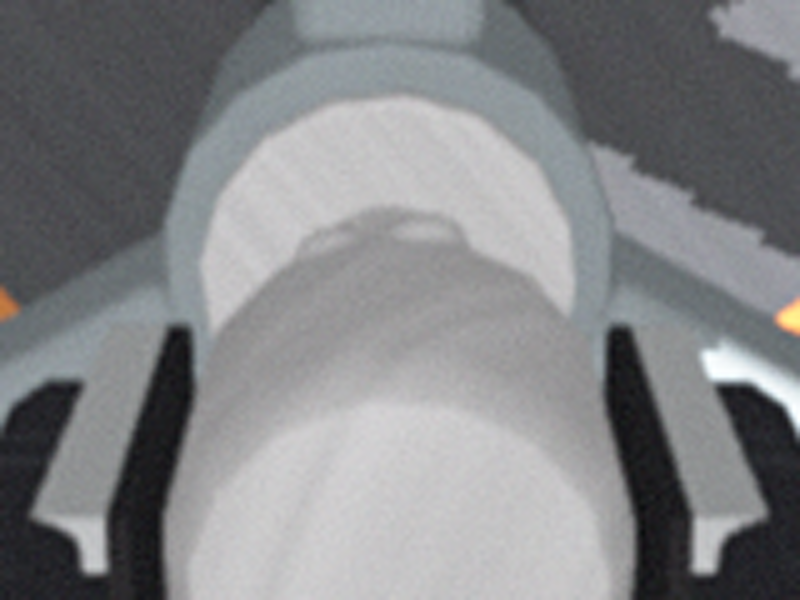

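View pics/t9.png

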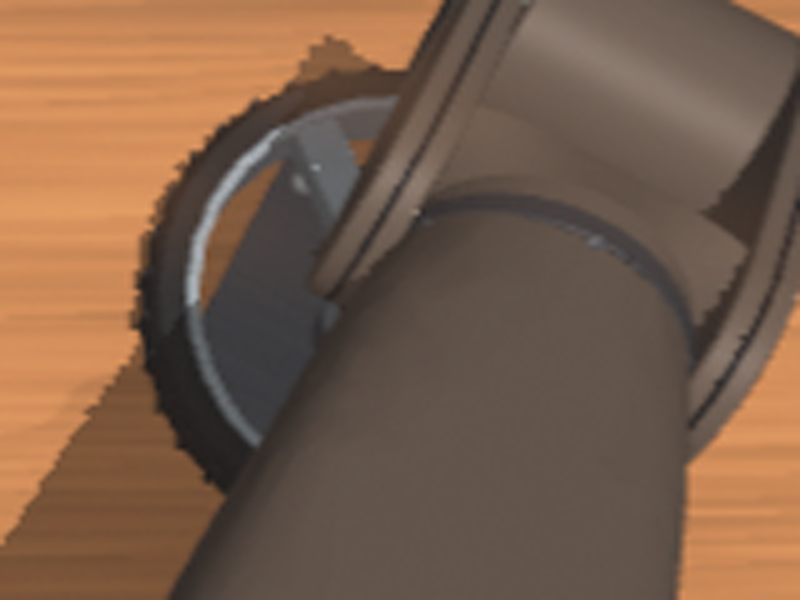

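Side view: the cap (column about 402 in the crop) lies over the washer and stud (about 400). Wrist view: the gripper's mid-plane is at column 317.6 and the washer at 315.4, so it is about 1.2 mm off in tx. I'll correct and lower onto the stud, stopping short of the balls.

>>> {"op": "apply_moves", "data": {"steps": [{"tx":-1.2,"ty":-0.7,"tz":0,"wx":0,"wy":0,"wz":0},{"tx":-1.2,"ty":-0.7,"tz":3,"wx":0,"wy":0,"wz":0},{"tx":-1.2,"ty":-0.7,"tz":7,"wx":0,"wy":0,"wz":0},{"tx":-1.2,"ty":-0.7,"tz":11,"wx":0,"wy":0,"wz":0},{"tx":-1.2,"ty":-0.7,"tz":15,"wx":0,"wy":0,"wz":0},{"tx":-1.2,"ty":-0.7,"tz":18,"wx":0,"wy":0,"wz":0},{"tx":-1.2,"ty":-0.7,"tz":19,"wx":0,"wy":0,"wz":0},{"tx":-1.2,"ty":-0.7,"tz":19,"wx":0,"wy":0,"wz":0},{"tx":-1.2,"ty":-0.7,"tz":19,"wx":0,"wy":0,"wz":0}], "force": 100}}

```text
time: 14.9
eef_pos: [0.5273, -0.1873, 0.2949]
tcp_rot: [0.829, -0.559, 0.0, -0.0]
contact_force: [-0.3, 0.7, -0.8]
opening: 0.419
```

Run:
```python
from h import *
s=readout.get_state(); w=imaging.read_camera('wrist'); print(s['time'],s['eef_pos'],s['tcp_rot'],s['contact_force'],s['wrist_torque'],s['opening'])
cv2.imwrite('pics/w11.png',cv2.resize(cv2.cvtColor(w['img'],cv2.COLOR_RGB2BGR)[195:315,238:398],None,fx=5,fy=5,interpolation=cv2.INTER_CUBIC))
c=imaging.read_camera('side'); crop(c['img'],303,125,40,30,'s11.png')
```

```text
14.9 [ 0.52729397 -0.18734526  0.29486225] [ 8.28982050e-01 -5.59275193e-01  1.37336144e-04 -1.48575740e-05] [-0.33558187  0.67903103 -0.82240067] [ 0.0318725   0.05650228 -0.01918128] 0.4187786019222662
```

View pics/w11.png

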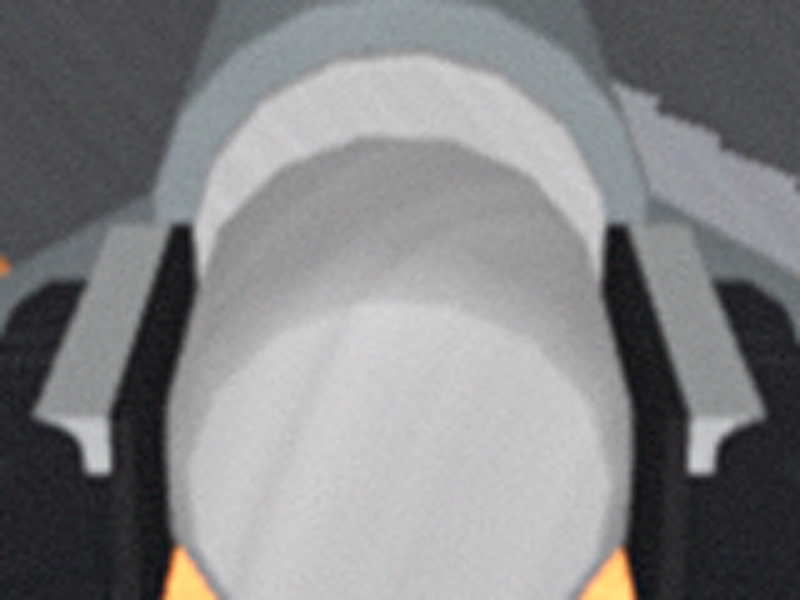

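View pics/s11.png

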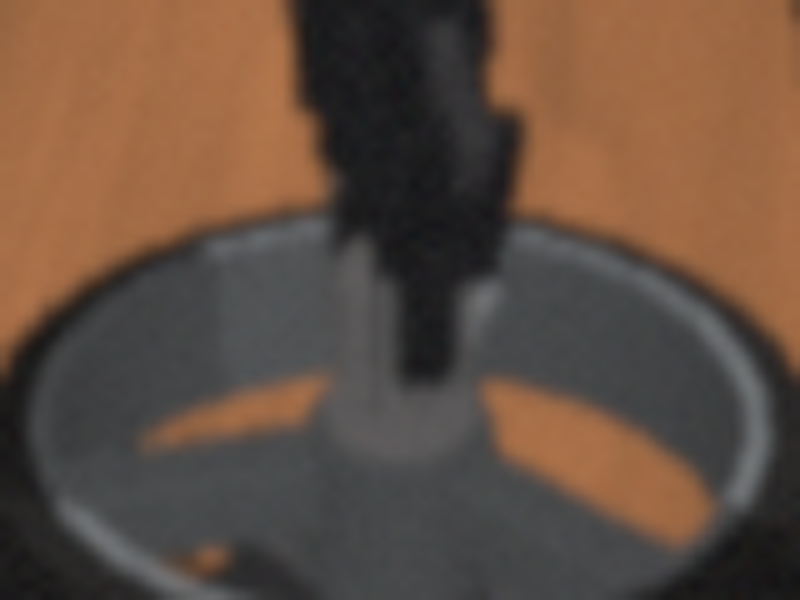

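Run:
```python
from h import *
w=imaging.read_camera('wrist'); s=readout.get_state(); z=s['eef_pos'][2]
print('washer cy',toolxy(w,(317.6,205.6),z-.104)[1]+21,'cap rim cy',toolxy(w,(317.6,222),.176)[1]+19, 'captop cy', toolxy(w,(317.6,292.8),.146)[1], z)
```

```text
washer cy 1.5199999999999996 cap rim cy 2.530000000000001 captop cy 0.82 0.29501524588674816
```

The cap and washer agree in x (columns 400 and 401), and y agrees within about 1 mm. The cap is over the stud with almost no side force. I'll press down.

>>> {"op": "apply_moves", "data": {"steps": [{"tx":0,"ty":0,"tz":2,"wx":0,"wy":0,"wz":0},{"tx":0,"ty":0,"tz":4,"wx":0,"wy":0,"wz":0},{"tx":0,"ty":0,"tz":6,"wx":0,"wy":0,"wz":0},{"tx":0,"ty":0,"tz":8,"wx":0,"wy":0,"wz":0},{"tx":0,"ty":0,"tz":10,"wx":0,"wy":0,"wz":0},{"tx":0,"ty":0,"tz":12,"wx":0,"wy":0,"wz":0},{"tx":0,"ty":0,"tz":14,"wx":0,"wy":0,"wz":0},{"tx":0,"ty":0,"tz":14,"wx":0,"wy":0,"wz":0},{"tx":0,"ty":0,"tz":14,"wx":0,"wy":0,"wz":0}]}}

```text
time: 15.95
eef_pos: [0.5272, -0.1873, 0.2804]
tcp_rot: [0.829, -0.559, -0.0, 0.0]
contact_force: [0.3, 0.4, 1.1]
opening: 0.417
```

Run:
```python
from h import *
s=readout.get_state(); w=imaging.read_camera('wrist'); print(s['time'],s['eef_pos'],s['tcp_rot'],s['contact_force'],s['wrist_torque'],s['opening'])
cv2.imwrite('pics/w12.png',cv2.resize(cv2.cvtColor(w['img'],cv2.COLOR_RGB2BGR)[195:315,238:398],None,fx=5,fy=5,interpolation=cv2.INTER_CUBIC))
c=imaging.read_camera('side'); crop(c['img'],303,125,40,30,'s12.png')
```

```text
15.95 [ 0.52715863 -0.1872754   0.28041228] [ 8.28997199e-01 -5.59252721e-01 -1.92738979e-04  1.27373070e-05] [0.29285616 0.39861165 1.07643918] [ 0.04677118 -0.09110075  0.05056468] 0.41671427514683707
```

View pics/w12.png

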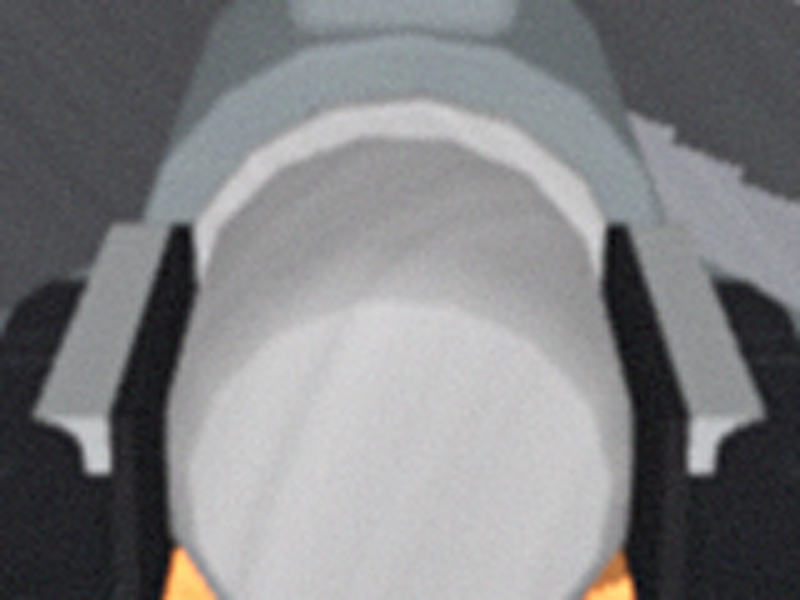

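View pics/s12.png

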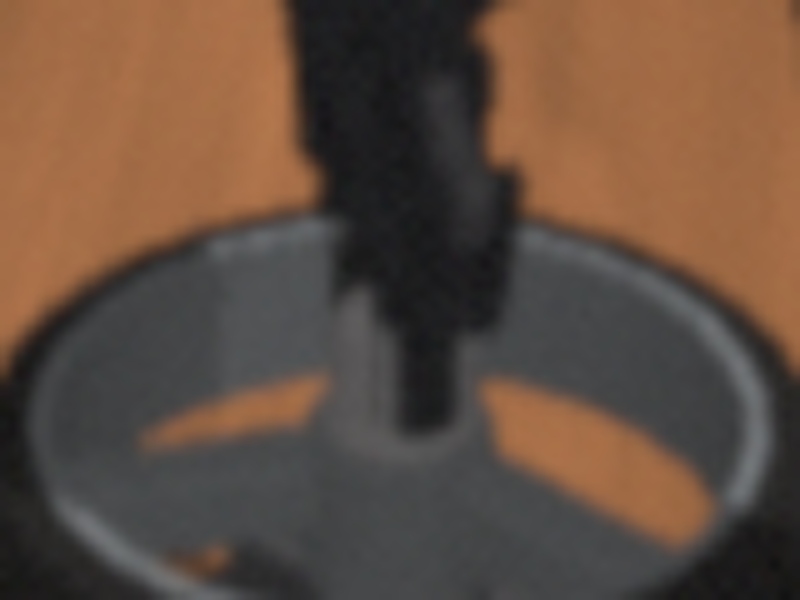

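The cap has dropped with the gripper without slipping: its top disc keeps its place in the picture. A narrow, even washer rim shows round the mouth. I'll press further.

>>> {"op": "apply_moves", "data": {"steps": [{"tx":0,"ty":0,"tz":1,"wx":0,"wy":0,"wz":0},{"tx":0,"ty":0,"tz":2,"wx":0,"wy":0,"wz":0},{"tx":0,"ty":0,"tz":2,"wx":0,"wy":0,"wz":0},{"tx":0,"ty":0,"tz":2,"wx":0,"wy":0,"wz":0}]}}

```text
time: 16.45
eef_pos: [0.5273, -0.1873, 0.2804]
tcp_rot: [0.829, -0.559, -0.001, 0.0]
contact_force: [-3.8, 1.5, 8.6]
opening: 0.417
```

>>> {"op": "apply_moves", "data": {"steps": [{"tx":0,"ty":0,"tz":1,"wx":0,"wy":0,"wz":0},{"tx":0,"ty":0,"tz":2,"wx":0,"wy":0,"wz":0},{"tx":0,"ty":0,"tz":3,"wx":0,"wy":0,"wz":0},{"tx":0,"ty":0,"tz":3,"wx":0,"wy":0,"wz":0},{"tx":0,"ty":0,"tz":3,"wx":0,"wy":0,"wz":0},{"tx":0,"ty":0,"tz":3,"wx":0,"wy":0,"wz":0}]}}

```text
time: 17.05
eef_pos: [0.5276, -0.1874, 0.2803]
tcp_rot: [0.829, -0.559, -0.001, 0.0]
contact_force: [-10.6, 5.4, 21.6]
opening: 0.418
```

Run:
```python
from h import *
s=readout.get_state(); w=imaging.read_camera('wrist'); print(s['time'],s['eef_pos'],s['tcp_rot'],s['contact_force'],s['wrist_torque'],s['opening'])
cv2.imwrite('pics/w13.png',cv2.resize(cv2.cvtColor(w['img'],cv2.COLOR_RGB2BGR)[195:315,238:398],None,fx=5,fy=5,interpolation=cv2.INTER_CUBIC))
c=imaging.read_camera('side'); crop(c['img'],303,125,40,30,'s13.png')
for i in range(4): imaging.read_camera('side'); s=readout.get_state(); print(s['eef_pos'][2],s['contact_force'])
```

```text
17.05 [ 0.5275555  -0.18740211  0.28027141] [ 8.29143249e-01 -5.59034720e-01 -1.19966869e-03  4.63997944e-04] [-10.58536915   5.38250239  21.5762461 ] [ 0.79187266  1.68707905 -0.07825754] 0.41820853287318077
0.28026937841961685 [-10.94994258   5.89606614  21.65969594]
0.2802971287564963 [-9.89360703  4.83044507 21.52957023]
0.2803068741760728 [-10.9316926    4.54845215  21.39862463]
0.2802935277395045 [-10.76940805   4.53611911  21.9016354 ]
```

View pics/w13.png

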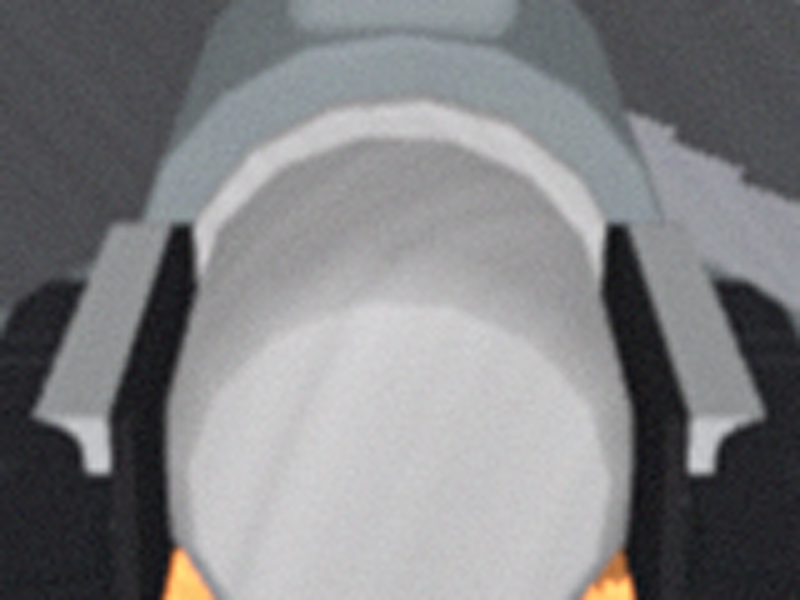

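View pics/s13.png

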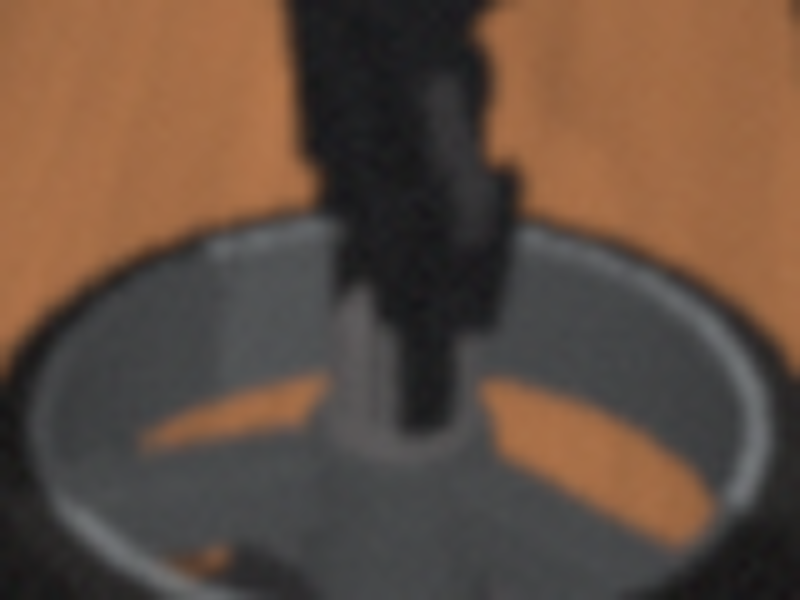

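The pictures show the cap on the washer, with even margins and upright. The height is stuck rigidly at the expected home height: TCP 0.2803 minus 0.176 puts the mouth at 0.104 m. The push is steady at about 21.6 N, so I'm handing in.

Run:
```python
from h import *
print(ctrl.sign_off()); s=readout.get_state(); print(s['time'],s['eef_pos'],s['contact_force'],s['opening'])
```

```text
the job is handed in; nothing more can be done
None
the job is handed in; nothing more can be done
```

I pushed the wheel (black tyre, grey spokes) round anticlockwise with the shut fingers. I then gripped the cap, set it over the stud, pressed it home and handed in while still pressing. The hand-in gave no verdict and I could take no reading after it.

**Wheel:** the finger went 432° round. Afterwards the top picture showed the wheel at rest with the pushed spoke about 414° on from where it began (about 7.2 rad). The wheel's angle can't be read directly, so this comes from the pictures.

**Cap seating:** at 17 s the cap's mouth was at 0.104 m, the washer's height. It stayed there as I pressed harder, within 0.2 mm, and the tilt was under 0.2°. The wrist and side pictures show the cap on the washer. I did not see the click itself: I infer it from the height and from the cap not slipping in the grip.

**Press:** the upward force on the tool was steady at about 21.6 N with the grip set to 100 N. There was also a sideways load of about 11 N.

**Checks that disagreed:**
- Two wrist-camera estimates of how far the cap was off the axle differed by about 1.7 mm along the tool's y. I went by the side view, which showed them aligned within about 1 mm.
- One move call was refused for its format before anything moved.

The carton, jar, spacer and look-alike wheels were not touched by any planned move, but I did not look at them again at the end.

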